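# Exchange a rail module kept between two cartons

### The arm

A 6-joint arm with a two-finger parallel gripper is mounted at the origin on the work surface; the furniture and walls round the work are solid. World frame = base frame: x ahead of the robot, y to its left, z up, the work surface at z = 0. Lengths are in mm, angles in degrees, forces in N, time in s.
With the tool pointing down it reaches from about 350 to 975 mm from the base axis. Payload 4.9 kg.
Tool frame: the origin (TCP) lies midway between the tips of the shut fingers; the grasp point (between the pads) lies 19 mm behind it; z points along the fingers, y is the line along which they close (so a half turn about z gives the same grasp; the last joint's range is limited). The gripper opens to 85 mm and grips with 20 to 120 N. Pads are 22 mm wide; open, the fingers measure 114 mm over their backs; the gripper's body (76 mm by 85 mm) begins 54 mm behind the grasp point. The pads swing forward as they close: fully open they stand 13 mm farther back than shut.
Start: joints at [-75.229, 3.019, 92.412, -0, 84.569, -6.818], TCP at [229.96, -581.137, 231.304] pointing down, gripper open.
Joint ranges: [-172.51, 172.51], [-57.92, 126.97], [3.15, 148.05], [-58.71, 238.71], [5.1, 150.11], [-179.66, 179.66]. Speed limits (degrees/s): [147.25, 147.25, 180, 180, 180, 180].

### API

Orientations are given as [roll, pitch, yaw] about the fixed x, y, z axes, in that order (R = Rz(yaw) Ry(pitch) Rx(roll)).
In Python, from workcell import * gives the robot as it stands.
- The arm moves only by the tool jog_arm, never from a script. Its argument "steps" is a list of rows, each a list of 7 numbers: the shift along the tool's x, y, z in cm, then the turn, a rotation vector about the tool's x, y, z in rad, then the opening, from -1 (shut) to 1 (fully open), so that 0 is half open. A call has 1 to 8 rows; each row shifts and turns the commanded pose from where the row before left it, along the tool's axes as they then stand; what a row does not reach is not made up. A row lasts 1/10 s, in which the tool goes at most 50 mm and 8.59 degrees, less where a joint would pass 70% of its speed; a pose out of reach is approached as far as the arm can. A call with a gripper value outside its range is refused whole. The fingers move at their own pace and stop on an object; the grip force is fixed at half the most. Time passes only in rows, so rows that do not move let the fingers close. It gives the time, the measured TCP pose, the force, the opening and the grip force at its end, in the units of the state.
- get_obs(): the state, without advancing time (a new reading comes with each control period).
- capture(name): name is "scene" or "top" or "wrist"; returns a dict with "img" (480x640x3 uint8, blue, green, red), "fov_y" (degrees; the focal length in pixels is half the picture's height over the tangent of half this angle, whatever the lens; pixels are square), "cx", "cy" (the principal point, pixels), "view" (4x4, takes a point from world to camera coordinates); the wrist camera has in their place "tool_from_camera" (4x4, takes a point from camera to tool coordinates, whose origin is the TCP and whose axes are the flange's). Camera axes: x right, y down, z forward; pixel columns grow to the right and rows downward; lengths in mm; the calibration is good to about 2 mm. A picture is of the moment at which its call begins: read the wrist's pose just before it. There is no depth.
- close_job(): hands the job in; it is judged then, once.
The state is a dict: "time_s": time; "joint_pos": joint angles; "dq": joint speeds; "joint_efforts": joint torques, N m; "ee_pos": TCP position; "eef_rot": TCP orientation; "wrist_force": force on the tool from outside, world axes, zero at the start; "wrist_torque": the same for the moment, N m; "finger_gap": opening from 0.0 (shut) to 1.0 (fully open); "finger_force": force on a finger pad.
Only numpy, scipy, OpenCV 4.12 (cv2) and the standard library are available. Lean on these libraries where they do the work, as an engineer would, in place of code of your own. Each camera call takes 0.05 s, during which the arm holds its last target. There are 200 camera calls.

### The job

The wide rail module in the middle bay of the grey caddy is to be exchanged for the thin one waiting in the white tray, but two tall cartons stand in the way. First stand both cartons upright on the black mat, then put the wide module upright in the tray beside the thin one, and after that stand the thin one in the caddy's empty middle bay. Finally put each carton back upright in the bay and spot where it stood.

Things in the scene. Friction and masses are not known exactly. Their poses are not given: they have to be found in the camera images.
- caddy: Fixed grey caddy, 143 (x) x 188 (y) mm. Origin: centre of underside on the desk; z up. Floor 4 mm thick; lips and 2 ribs 3 mm thick, 10 mm high. Three bays along y, each 137 mm long in x: middle y = 0, 44 mm wide; outer ones y = +58 and -58 mm, 66 mm wide. At the start: wide module in the middle, a carton in each outer bay (either may be at +y), thin sides along y.
- mat: Fixed black rubber mat, 180 (x) x 210 (y) x 4 mm, flat on the desk at the left or the right of the caddy, empty at the start; the side area for the cartons. Origin: centre of its underside, z up.
- tray: Fixed white plastic tray, outside 125 (x) x 170 (y) mm, walls 4 mm thick and 14 mm high, floor 4 mm thick, on the other side of the caddy from the mat. Origin: centre of its underside, z up. At the start the thin module stands in its positive-y half (about y = +38 mm); its negative-y half is empty.
- blue_carton_centre (a point): Centre (half-way up) of the tall printed white and blue carton, 36 (x) x 88 (y) x 166 (z) mm, 0.12 kg, standing upright in an outer bay of the caddy with its 36 mm (own x) along the caddy's y, underside 83 mm below this point; z up. To be gripped from above across its 36 mm, about 25 mm below its top.
- white_carton_centre (a point): Centre (half-way up) of the plain white carton standing on end, 50 (y) x 119 (x) x 161 (z) mm, about 0.19 kg, upright in the other outer bay of the caddy, its y axis along the caddy's, underside 80.5 mm below this point; z up. To be gripped from above across its 50 mm, about 25 mm below its top.
- wide_module_centre (a point): Centre (half-way up) of the wide grey rail module, 88 (x) x 36 (y) x 58 (z) mm, underside 29 mm below this point; z up. The lower 42 mm has the full length; above it is a narrower head of 44 mm length. 0.11 kg. Starts in the caddy's middle bay, axes along the caddy's; gripped across its 36 mm.
- thin_module_centre (a point): Centre (half-way up) of the thin grey rail module, same shape but half as wide: 88 (x) x 18 (y) x 58 (z) mm, underside 29 mm below this point; z up. 0.08 kg. Starts in the tray, its x and y axes roughly along the tray's; gripped across its 18 mm.
Not all that is in view belongs to the job. What is shaped like the part that bears wide_module_centre but purple is not meant.

How it is judged (in metres and radians):
On the way, in this order (a step that is already met when the one before it is completed fails the run):
1. both cartons stand upright on the mat (x of blue_carton_centre in the frame of mat between -0.09 and 0.09 m and y of blue_carton_centre in the frame of mat between -0.105 and 0.105 m and z of blue_carton_centre in the frame of mat below 0.0915 m and angle between each of blue_carton_centre, white_carton_centre's own z axis and vertical below 0.1 rad and linear speed of each of blue_carton, white_carton below 0.03 m/s and x of white_carton_centre in the frame of mat between -0.09 and 0.09 m and y of white_carton_centre in the frame of mat between -0.105 and 0.105 m and z of white_carton_centre in the frame of mat below 0.089 m), for 0.2 s.
2. the wide module stands upright in the tray (x of wide_module_centre in the frame of tray between -0.058 and 0.058 m and y of wide_module_centre in the frame of tray between -0.081 and 0.081 m and z of wide_module_centre in the frame of tray below 0.0375 m and angle between wide_module_centre's own z axis and vertical below 0.1 rad and linear speed of wide_module below 0.03 m/s), for 0.2 s.
3. the thin module stands in the caddy's middle bay, both cartons still out of the caddy on the mat (all of step 1 and x of thin_module_centre in the frame of caddy between -0.03 and 0.03 m and y of thin_module_centre in the frame of caddy between -0.0155 and 0.0155 m and z of thin_module_centre in the frame of caddy below 0.0365 m and angle between thin_module_centre's own z axis and vertical below 0.1 rad and linear speed of thin_module below 0.03 m/s), for 0.2 s.
At the end, for the whole second after the job is handed in: Each carton stands upright on the floor of its own caddy bay with its centre within 16 mm of where it was at the start; the thin module stands upright in the caddy's middle bay (down on its floor between the ribs), the wide module stands upright on the floor of the tray; all at rest and released (all of step 2 and x of blue_carton_centre in the frame of caddy between -0.07 and 0.07 m and y of blue_carton_centre in the frame of caddy between -0.095 and 0.095 m and z of blue_carton_centre in the frame of caddy below 0.0905 m and angle between each of blue_carton_centre, white_carton_centre, thin_module_centre's own z axis and vertical below 0.1 rad and linear speed of each of blue_carton, white_carton, thin_module below 0.03 m/s and x of white_carton_centre in the frame of caddy between -0.07 and 0.07 m and y of white_carton_centre in the frame of caddy between -0.095 and 0.095 m and z of white_carton_centre in the frame of caddy below 0.088 m and distance of each of blue_carton_centre, white_carton_centre from where it was at the start of the episode below 0.016 m and x of thin_module_centre in the frame of caddy between -0.03 and 0.03 m and y of thin_module_centre in the frame of caddy between -0.0155 and 0.0155 m and z of thin_module_centre in the frame of caddy below 0.0365 m); the robot touches nothing.
It also fails if it takes over 120 s, if anything falls off the work surface, if the arm or the gripper's body presses on something with over 40 N, if the wrist force passes 120 N, or if a joint passes its speed limit or range.

## Working session

There is one attempt and no reset: what is moved stays moved. The work goes in short steps, Python scripts to look and compute and a tool call to move; the robot and the scene stay as the last step left them, time stands still between calls to the robot, and variables do not carry over. Pictures are saved under pics/ and viewed, at most 14 in all, crops included, and the job is handed in when it is done.

Besides the shell and the picture viewer there is one more tool, called after "Call:" as a command line: name --pt "numbers of a row" for each row, then --argument value for the rest. jog_arm: Moves the arm, as the interface text tells. Its arguments: {"type":"object","properties":{"steps":{"type":"array","items":{"type":"array","items":{"type":"number"}}}},"required":["steps"]}

```bash
mkdir -p pics; cat > h.py <<'E'
from workcell import *
import numpy as np, cv2
from scipy.spatial.transform import Rotation as R
def snap(n,f):
    o=get_obs(); c=capture(n); cv2.imwrite('pics/'+f+'.png',c['img']); 
    if n=='wrist':
        T=np.eye(4); T[:3,:3]=R.from_euler('xyz',o['eef_rot'],degrees=True).as_matrix(); T[:3,3]=o['ee_pos']
        V=np.linalg.inv(T@c['tool_from_camera'])
    else: V=c['view']
    np.savez('pics/'+f+'.npz',V=V,f=240/np.tan(np.radians(c['fov_y']/2)),c=[c['cx'],c['cy']])
    return c
def px(f,u,v,z):
    d=np.load('pics/'+f+'.npz');Ci=np.linalg.inv(d['V']);r=Ci[:3,:3]@[(u-d['c'][0])/d['f'],(v-d['c'][1])/d['f'],1];o=Ci[:3,3]
    return (o+r*(z-o[2])/r[2]).round(1)
def proj(f,p):
    d=np.load('pics/'+f+'.npz');q=d['V'][:3,:3]@p+d['V'][:3,3]
    return (q[:2]/q[2]*d['f']+d['c']).round(1)
E
python3 - <<'E'
from h import *
snap('scene','s0');c=snap('top','t0')
o=get_obs();print(o['ee_pos'],o['eef_rot'],o['finger_gap'],o['time_s']);print(c['view'],c['fov_y'])
E
```

```text
[ 229.83106393 -580.59437814  230.15879794] [-1.79892742e+02 -1.27054554e-02  2.15905056e+01] 0.9993349760926602 0.1
[[ 2.47062764e-02 -9.99673994e-01 -6.44252827e-03  7.92937561e+01]
 [-9.97171857e-01 -2.41858567e-02 -7.11570874e-02  4.20381201e+02]
 [ 7.09780717e-02  8.18233454e-03 -9.97444316e-01  1.45037709e+03]
 [ 0.00000000e+00  0.00000000e+00  0.00000000e+00  1.00000000e+00]] 51.87073707201815
```

View pics/t0.png

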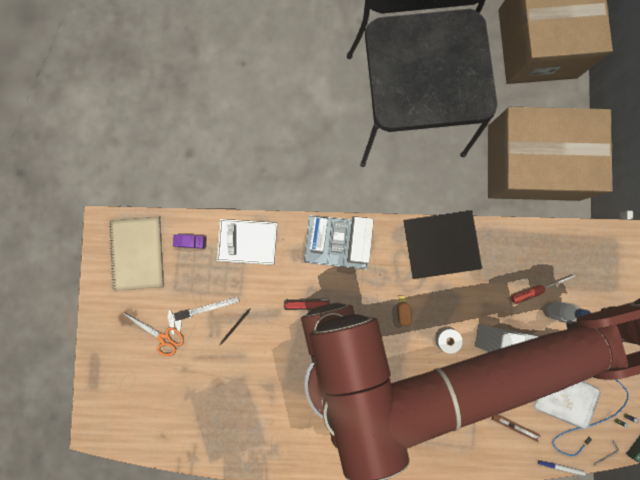

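View pics/s0.png

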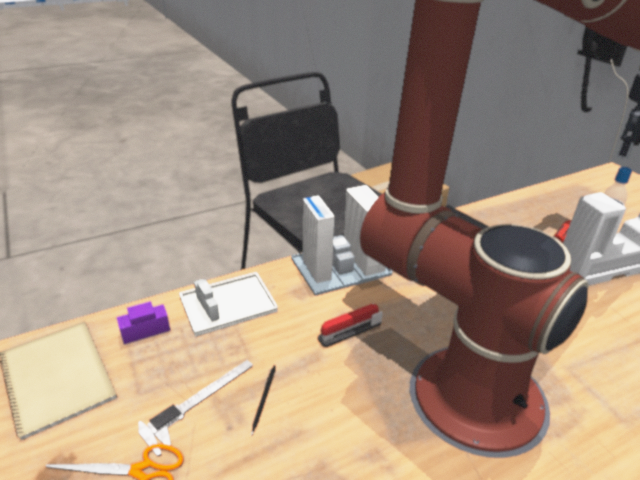

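The top view shows the tray at (247,242) with the thin module at (232,239), the caddy at (339,242) with the blue carton on its left and the white one on its right, and the mat at (443,245). A purple decoy is at (189,241). I'll take an enlarged crop for the measurements.

```bash
python3 - <<'E'
import cv2
i=cv2.imread('pics/t0.png')[205:285,210:370]
cv2.imwrite('pics/t0c.png',cv2.resize(i,None,fx=5,fy=5,interpolation=cv2.INTER_CUBIC))
E
```

```text
(no output)
```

View pics/t0c.png

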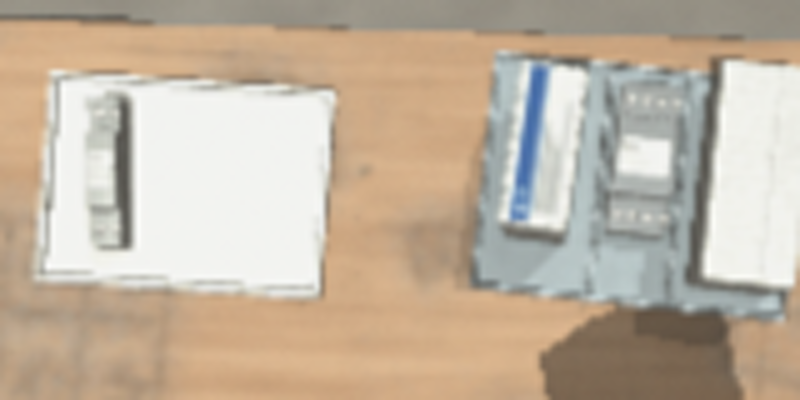

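```bash
python3 - <<'E'
from h import *
def show(n,pts,z,crop=True):
    P=[px('t0',210+u/5 if crop else u,205+v/5 if crop else v,z)[:2] for u,v in pts]
    P=np.array(P); e=np.diff(np.vstack([P,P[:1]]),axis=0)
    print(n,P.tolist(),'c',P.mean(0).round(1),'len',np.linalg.norm(e,axis=1).round(0),'ang',np.degrees(np.arctan2(e[:,1],e[:,0])).round(1))
show('tray',[(52,72),(335,92),(320,297),(37,282)],14)
show('caddy',[(498,52),(472,287),(782,320)],10)
show('blue',[(517,58),(587,66),(568,230),(500,222)],170)
show('white',[(718,58),(805,63),(795,288),(703,280)],165)
show('thin',[(88,93),(122,95),(128,246),(92,246)],30)
show('widehead',[(622,92),(680,95),(670,232),(610,228)],46)
show('mat',[(404,219),(473,211),(481,270),(412,277)],4,False)
E
```

```text
tray [[478.4, 380.3], [470.5, 210.8], [348.1, 216.0], [352.9, 384.3]] c [412.5 297.8] len [170. 123. 168. 126.] ang [-92.7 177.6  88.4  -1.8]
caddy [[497.3, 114.4], [356.4, 126.2], [341.3, -58.3]] c [398.3  60.8] len [141. 185. 233.] ang [175.2 -94.7  47.9]
blue [[474.4, 100.1], [471.0, 62.7], [383.2, 70.8], [386.6, 106.9]] c [428.8  85.1] len [38. 88. 36. 88.] ang [-95.2 174.7  84.6  -4.4]
white [[477.5, -7.2], [476.0, -53.8], [355.6, -50.5], [358.7, -1.6]] c [417.  -28.3] len [ 47. 120.  49. 119.] ang [-91.8 178.4  86.4  -2.7]
thin [[464.7, 355.2], [464.0, 335.1], [374.9, 328.3], [374.4, 349.4]] c [419.5 342. ] len [20. 89. 21. 90.] ang [ -92.  -175.6   91.4    3.7]
widehead [[471.1, 40.6], [470.1, 6.8], [390.1, 10.9], [391.5, 45.8]] c [430.7  26. ] len [34. 80. 35. 80.] ang [-91.7 177.1  87.7  -3.7]
mat [[493.9, -168.8], [523.0, -375.3], [346.9, -399.4], [321.0, -194.7]] c [ 421.2 -284.6] len [209. 178. 206. 175.] ang [ -82.  -172.2   97.2    8.5]
```

Call:
jog_arm --pt "0 0 -2 0 0 0.115 1" --pt "0 0 -2 0 0 0.115 1" --pt "0 0 -2 0 0 0.115 1" --pt "0 0 -2 0 0 0.115 1" --pt "1 -4.6 0 0 0 0 1" --pt "1 -4.6 0 0 0 0 1" --pt "1 -4.6 0 0 0 0 1" --pt "1 -4.6 0 0 0 0 1"

```text
time_s: 0.9
ee_pos: [285.2, -399.2, 310.6]
eef_rot: [-179.9, 0.0, -4.8]
wrist_force: [0.7, 0.0, 0.3]
finger_gap: 1.0
finger_force: 0.0
```

Call:
jog_arm --pt "1 -4.6 0 0 0 0 1" --pt "1 -4.6 0 0 0 0 1" --pt "1 -4.6 0 0 0 0 1" --pt "1 -4.6 0 0 0 0 1" --pt "1 -4.6 0 0 0 0 1" --pt "1 -4.6 0 0 0 0 1" --pt "1 -4.6 0 0 0 0 1" --pt "0 0 0 0 0 0 1"

```text
time_s: 1.7
ee_pos: [382.3, -81.2, 311.1]
eef_rot: [-179.9, -0.0, -4.2]
wrist_force: [0.2, -0.9, 0.1]
finger_gap: 1.002
finger_force: 0.0
```

```bash
cat >> h.py <<'E'
def pose():
    o=get_obs(); return np.array(o['ee_pos']),np.array(o['eef_rot'])
def to(x,y,z,yaw):
    "tool-frame cm deltas to a tool-down target (in the present tool axes), plus turn rad about tool z"
    p,r=pose();M=R.from_euler('xyz',r,degrees=True)
    D=R.from_euler('xyz',[180,0,yaw],degrees=True)
    o=get_obs();print('at',p.round(1),r.round(2),'t',round(o['time_s'],2),'gap',round(o['finger_gap'],3),'ff',np.round(o['finger_force'],1))
    print('shift cm',(M.inv().apply(np.array([x,y,z])-p)/10).round(2),'turn',(M.inv()*D).as_rotvec().round(3))
E
python3 - <<'E'
from h import *
to(416,-29,300,-4.7)
c=snap('wrist','w1');print(c['tool_from_camera'].round(3),c['fov_y'])
E
```

```text
at [382.3 -81.2 311.1] [-1.799e+02 -2.000e-02 -4.200e+00] t 1.7 gap 1.002 ff 0.0
shift cm [ 2.98 -5.45  1.12] turn [-0.002 -0.     0.009]
[[-0.00000e+00 -9.66000e-01 -2.60000e-01  6.57400e+01]
 [ 1.00000e+00 -0.00000e+00  1.00000e-03 -4.36000e-01]
 [-1.00000e-03 -2.60000e-01  9.66000e-01 -1.42548e+02]
 [ 0.00000e+00  0.00000e+00  0.00000e+00  1.00000e+00]] 67.78046926363803
```

View pics/w1.png

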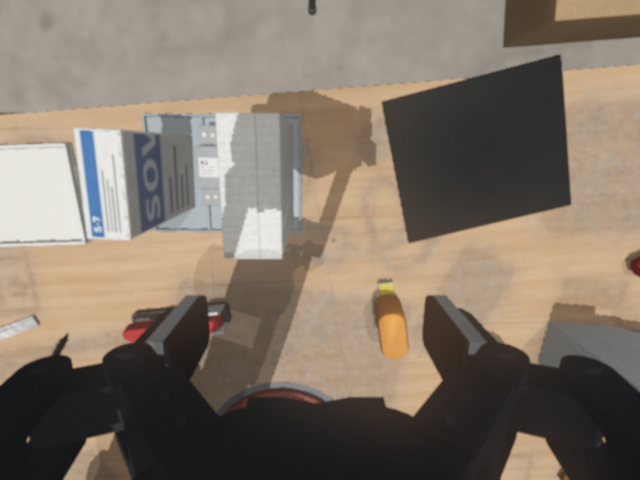

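```bash
python3 - <<'E'
from h import *
def show(n,pts,z,f='w1'):
    P=np.array([px(f,u,v,z)[:2] for u,v in pts]); e=np.diff(np.vstack([P,P[:1]]),axis=0)
    print(n,'c',P.mean(0).round(1),'len',np.linalg.norm(e,axis=1).round(0),'ang',np.degrees(np.arctan2(e[:,1],e[:,0])).round(1))
show('white',[(219,113),(280,113),(283,259),(224,256)],165)
show('blue',[(76,129),(122,129),(129,239),(87,239)],170)
show('mat',[(382,102),(559,56),(571,204),(408,242)],4)
print([px('w1',u,v,10) for u,v in[(145,116),(301,116),(299,231)]])
E
```

```text
white c [417.6 -31.8] len [ 47. 117.  50. 114.] ang [-94.2 175.5  82.6  -6.1]
blue c [428.9  83.6] len [35. 87. 34. 86.] ang [-94.1 171.6  85.7  -8.2]
mat c [ 421.5 -284.2] len [206. 176. 209. 176.] ang [ -80.4 -169.3   99.6    9.6]
[array([495.5, 112.1,  10. ]), array([482. , -70.8,  10. ]), array([343.8, -56.6,  10. ])]
```

Call:
jog_arm --pt "0 0 0 0 0 0.014 1" --pt "1.5 -2.7 0 0 0 0 1" --pt "1.5 -2.7 0 0 0 0 1" --pt "0 0 4.8 0 0 0 1" --pt "0 0 4.8 0 0 0 1" --pt "0 0 4 0 0 0 1" --pt "0 0 3 0 0 0 1" --pt "0 0 2.7 0 0 0 1"

```text
time_s: 2.55
ee_pos: [415.6, -37.0, 115.9]
eef_rot: [-180.0, 0.1, -5.8]
wrist_force: [0.2, -0.2, -0.5]
finger_gap: 0.996
finger_force: 0.0
```

Call:
jog_arm --pt "0 0 0 0 0 0 1" --pt "0 0 0 0 0 0 0.2" --pt "0 0 0 0 0 0 -0.3" --pt "0 0 0 0 0 0 -0.3" --pt "0 0 0 0 0 0 -0.3" --pt "0 0 0 0 0 0 -0.3" --pt "0 0 0 0 0 0 -0.3"

```text
time_s: 3.25
ee_pos: [418.4, -35.5, 120.8]
eef_rot: [180.0, -0.3, -5.6]
wrist_force: [-0.9, 1.5, 6.3]
finger_gap: 0.582
finger_force: 61.5
```

```bash
python3 - <<'E'
from h import *
for i in range(3):
    o=get_obs();print(o['ee_pos'].round(1) if hasattr(o['ee_pos'],'round') else o['ee_pos'],np.round(o['eef_rot'],2),np.round(o['wrist_force'],1))
    if i==0: snap('scene','s1')
o=get_obs();print(np.round(o['joint_pos'],2))
E
```

```text
[418.4 -35.5 120.8] [179.96  -0.26  -5.57] [-0.9  1.5  6.3]
[418.4 -35.5 120.8] [179.96  -0.26  -5.58] [-0.6  1.   7.1]
[418.4 -35.5 120.8] [179.96  -0.26  -5.58] [-0.6  1.   7.1]
[-15.03 -21.99 125.25   0.    76.48  80.54]
```

Call:
jog_arm --pt "0 0 -1 0 0 0 -0.3" --pt "0 0 -2 0 0 0 -0.3" --pt "0 0 -3 0 0 0 -0.3" --pt "0 0 0 0 0 0 -0.3" --pt "0 0 0 0 0 0 -0.3"

```text
time_s: 3.8
ee_pos: [416.9, -35.3, 178.6]
eef_rot: [180.0, -0.1, -5.6]
wrist_force: [-0.2, 0.8, -2.7]
finger_gap: 0.582
finger_force: 61.2
```

```bash
python3 - <<'E'
from h import *
snap('wrist','w2');snap('scene','s2')
to(414,-341.5,200,-5)
E
```

```text
at [415.8 -35.  176.7] [-1.7998e+02  1.5000e-01 -5.5600e+00] t 3.9 gap 0.583 ff 61.2
shift cm [ 2.79 30.52 -2.35] turn [-0.     0.003 -0.01 ]
```

View pics/w2.png

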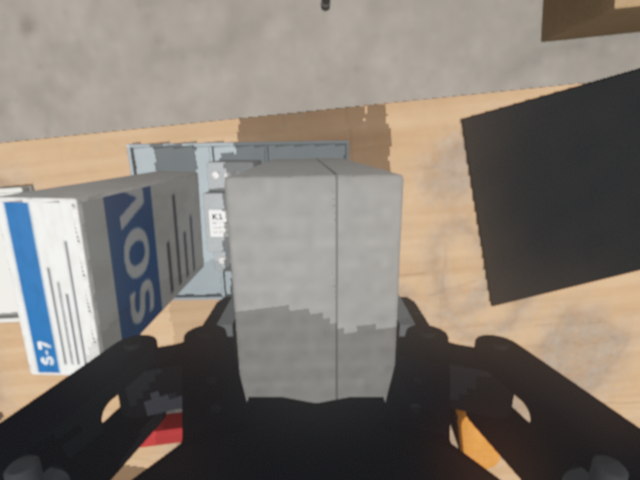

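White carton is held upright and clear of the caddy. I'll carry it to the mat.

Call:
jog_arm --pt "0.2 1.5 0 0 0 0 -0.3" --pt "0.6 4.2 0 0 0 0 -0.3" --pt "0.6 4.2 0 0 0 0 -0.3" --pt "0.6 4.2 0 0 0 0 -0.3" --pt "0.6 4.2 0 0 0 0 -0.3" --pt "0.6 4.2 0 0 0 0 -0.3" --pt "0.6 4.2 0 0 0 0 -0.3" --pt "0.6 3.7 0 0 0 0 -0.3"

```text
time_s: 4.7
ee_pos: [429.9, -343.4, 176.0]
eef_rot: [-179.9, 0.2, -5.6]
wrist_force: [0.3, 0.4, -1.5]
finger_gap: 0.582
finger_force: 61.7
```

Call:
jog_arm --pt "0 0 0 0 0 0 -0.3" --pt "0 0 2.5 0 0 0 -0.3" --pt "0 0 1.8 0 0 0 -0.3" --pt "0 0 0 0 0 0 -0.3" --pt "0 0 0 0 0 0 -0.3"

```text
time_s: 5.2
ee_pos: [430.4, -340.9, 134.1]
eef_rot: [-179.9, 0.1, -5.5]
wrist_force: [-0.1, 0.4, -0.7]
finger_gap: 0.584
finger_force: 62.2
```

Call:
jog_arm --pt "0 0 0.8 0 0 0 -0.3" --pt "0 0 0.3 0 0 0 -0.3" --pt "0 0 0.1 0 0 0 -0.3" --pt "0 0 0 0 0 0 -0.3" --pt "0 0 0 0 0 0 -0.3"

```text
time_s: 5.7
ee_pos: [431.2, -342.2, 123.7]
eef_rot: [180.0, -0.0, -5.6]
wrist_force: [1.5, 0.5, -1.4]
finger_gap: 0.585
finger_force: 62.3
```

Call:
jog_arm --pt "0 0 0.2 0 0 0 -0.3" --pt "0 0 0.1 0 0 0 -0.3" --pt "0 0 0 0 0 0 -0.3" --pt "0 0 0 0 0 0 -0.3"

```text
time_s: 6.1
ee_pos: [431.2, -342.3, 121.1]
eef_rot: [180.0, -0.0, -5.6]
wrist_force: [-1.2, 1.4, 3.4]
finger_gap: 0.583
finger_force: 62.6
```

Call:
jog_arm --pt "0 0 0 0 0 0 0.4" --pt "0 0 0 0 0 0 0.8" --pt "0 0 0 0 0 0 0.8" --pt "0 0 -1 0 0 0 0.8" --pt "0 0 -4 0 0 0 1" --pt "0 0 -4.5 0 0 0 1" --pt "0 0 -4.5 0 0 0 1" --pt "0 0 -2 0 0 0 1"

```text
time_s: 6.9
ee_pos: [432.3, -343.3, 287.1]
eef_rot: [179.7, -0.4, -5.6]
wrist_force: [-0.4, 0.2, -0.4]
finger_gap: 0.998
finger_force: 0.0
```

Call:
jog_arm --pt "0 -4.8 0 0 0 0 1" --pt "0 -4.8 0 0 0 0 1" --pt "-0.5 -4.8 0 0 0 0 1" --pt "-0.5 -4.8 0 0 0 0 1" --pt "-0.5 -4.8 0 0 0 0 1" --pt "-0.5 -4.8 0 0 0 0 1" --pt "-0.5 -4.8 0 0 0 0 1" --pt "-0.5 -4.8 0 0 0 0 1"

```text
time_s: 7.7
ee_pos: [438.1, 44.9, 281.4]
eef_rot: [-180.0, -0.1, -5.6]
wrist_force: [1.0, 0.0, 0.1]
finger_gap: 1.0
finger_force: 0.0
```

Call:
jog_arm --pt "-0.5 -4 0 0 0 0 1" --pt "0 0 0 0 0 0 1"

```text
time_s: 7.9
ee_pos: [436.8, 87.2, 281.3]
eef_rot: [-179.9, -0.1, -5.2]
wrist_force: [-0.2, -0.5, -0.6]
finger_gap: 1.002
finger_force: 0.0
```

```bash
python3 - <<'E'
from h import *
to(429,84.5,180,-5)
snap('wrist','w3')
E
```

```text
at [436.8  87.2 281.3] [-1.7992e+02 -7.0000e-02 -5.1700e+00] t 7.9 gap 1.002 ff 0.0
shift cm [-0.76  0.36 10.13] turn [-0.001 -0.001 -0.003]
```

View pics/w3.png

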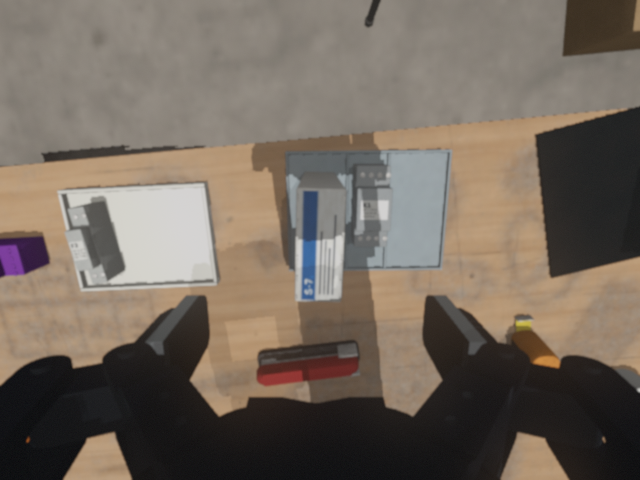

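```bash
cat >> h.py <<'E'
def show(n,pts,z,f):
    P=np.array([px(f,u,v,z)[:2] for u,v in pts]); e=np.diff(np.vstack([P,P[:1]]),axis=0)
    print(n,'c',P.mean(0).round(1),'len',np.linalg.norm(e,axis=1).round(0),'ang',np.degrees(np.arctan2(e[:,1],e[:,0])).round(1))
E
python3 - <<'E'
from h import *
show('blue',[(301,189),(345,189),(340,300),(296,299)],170,'w3')
show('caddy',[(287,153),(450,149),(441,269),(291,269)],10,'w3')
show('wide',[(356,165),(389,165),(388,246),(355,242)],46,'w3')
show('tray',[(59,191),(206,182),(217,285),(81,291)],14,'w3')
E
python3 -c "
import cv2
i=cv2.imread('pics/w3.png')[140:310,40:400];cv2.imwrite('pics/w3c.png',cv2.resize(i[:, :],None,fx=2.2,fy=2.2,interpolation=cv2.INTER_CUBIC))"
```

```text
blue c [430.   84.6] len [31. 85. 34. 84.] ang [-95.1 173.5  83.4  -8.4]
caddy c [420.8  28.4] len [183. 142. 184. 138.] ang [-93.8 176.   84.8  -4.3]
wide c [434.9  27.4] len [34. 87. 37. 83.] ang [-95.  177.2  77.7  -4.3]
tray c [413.8 297.9] len [169. 125. 169. 123.] ang [-91.7 176.5  87.5  -3.2]
```

View pics/w3c.png

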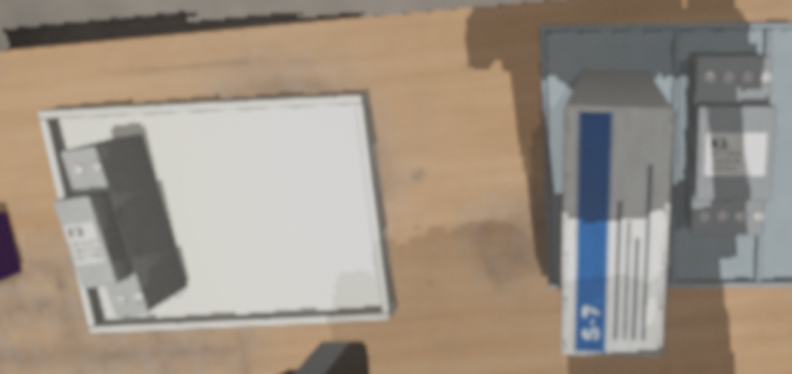

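Call:
jog_arm --pt "-0.35 0.15 0 0 0 0 1" --pt "-0.35 0.15 0 0 0 0 1" --pt "0 0 4.5 0 0 0 1" --pt "0 0 4.5 0 0 0 1" --pt "0 0 4 0 0 0 1" --pt "0 0 3 0 0 0 1" --pt "0 0 0 0 0 0 1" --pt "0 0 0 0 0 0 1"

```text
time_s: 8.75
ee_pos: [430.2, 80.1, 120.9]
eef_rot: [180.0, 0.0, -5.7]
wrist_force: [1.0, 0.2, 0.6]
finger_gap: 1.002
finger_force: 0.0
```

Call:
jog_arm --pt "0 -0.4 0 0 0 0.01 1" --pt "0 0 0 0 0 0 1" --pt "0 0 0 0 0 0 0.2" --pt "0 0 0 0 0 0 -0.4" --pt "0 0 0 0 0 0 -0.5" --pt "0 0 0 0 0 0 -0.5" --pt "0 0 0 0 0 0 -0.5" --pt "0 0 0 0 0 0 -0.5"

```text
time_s: 9.55
ee_pos: [430.8, 85.1, 120.7]
eef_rot: [-180.0, -0.1, -6.1]
wrist_force: [1.3, 0.4, 2.3]
finger_gap: 0.415
finger_force: 60.3
```

Call:
jog_arm --pt "0 0 -1 0 0 0 -0.5" --pt "0 0 -3 0 0 0 -0.5" --pt "0 0 -4 0 0 0 -0.5" --pt "0 0 -2 0 0 0 -0.5" --pt "0.1 1.5 0 0 0 0 -0.5" --pt "0.2 4.2 0 0 0 0 -0.5" --pt "0.2 4.2 0 0 0 0 -0.5" --pt "0.2 4.2 0 0 0 0 -0.5"

```text
time_s: 10.35
ee_pos: [421.7, -57.0, 220.4]
eef_rot: [180.0, 0.0, -6.1]
wrist_force: [0.1, -0.3, -1.8]
finger_gap: 0.413
finger_force: 60.4
```

Call:
jog_arm --pt "0.2 4.2 0 0 0 0 -0.5" --pt "0.2 4.2 0 0 0 0 -0.5" --pt "0.2 4.2 0 0 0 0 -0.5" --pt "0.2 3 0 0 0 0 -0.5" --pt "0 1.5 0 0 0 0 -0.5" --pt "0 0 3 0 0 0 -0.5" --pt "0 0 3 0 0 0 -0.5" --pt "0 0 0 0 0 0 -0.5"

```text
time_s: 11.15
ee_pos: [409.3, -224.2, 155.4]
eef_rot: [-179.7, 0.5, -6.1]
wrist_force: [-0.9, 0.5, -2.4]
finger_gap: 0.418
finger_force: 60.4
```

Call:
jog_arm --pt "0 0 0 0 0 0 -0.5" --pt "0 0 0 0 0 0 -0.5"

```text
time_s: 11.35
ee_pos: [413.0, -227.0, 162.3]
eef_rot: [179.9, -0.1, -6.1]
wrist_force: [0.2, -0.4, -1.2]
finger_gap: 0.416
finger_force: 60.4
```

Down 41 mm to the mat.

Call:
jog_arm --pt "0 0 1.5 0 0 0 -0.5" --pt "0 0 1.5 0 0 0 -0.5" --pt "0 0 0.5 0 0 0 -0.5" --pt "0 0 0.4 0 0 0 -0.5" --pt "0 0 0.1 0 0 0 -0.5" --pt "0 0 0.1 0 0 0 -0.5" --pt "0 0 0 0 0 0 -0.5" --pt "0 0 0 0 0 0 -0.5"

```text
time_s: 12.15
ee_pos: [412.1, -226.6, 120.8]
eef_rot: [-179.9, 0.0, -6.1]
wrist_force: [-4.3, 3.2, 7.7]
finger_gap: 0.411
finger_force: 61.6
```

Call:
jog_arm --pt "0 0 0 0 0 0 0" --pt "0 0 0 0 0 0 0.5" --pt "0 0 0 0 0 0 0.6" --pt "0 0 -1 0 0 0 0.6" --pt "0 0 -4 0 0 0 0.6" --pt "0 0 -4.5 0 0 0 0.6" --pt "-0.1 -1 -2 0 0 0 1" --pt "-0.1 -4 0 0 0 0 1"

```text
time_s: 12.95
ee_pos: [417.3, -179.5, 240.2]
eef_rot: [179.7, -0.5, -6.4]
wrist_force: [1.4, 0.8, 0.4]
finger_gap: 0.998
finger_force: 0.0
```

Call:
jog_arm --pt "-0.1 -4.5 0 0 0 0 1" --pt "-0.1 -4.5 0 0 0 0 1" --pt "-0.1 -4.5 0 0 0 0 1" --pt "0 -4 0 0 0 0 1" --pt "0 -3 0 0 0 0 1" --pt "0 0 0 0 0 0 1" --pt "0 0 0 0 0 0 1" --pt "0 0 0 0 0 0 1"

```text
time_s: 13.75
ee_pos: [434.4, 26.6, 234.6]
eef_rot: [180.0, -0.0, -6.2]
wrist_force: [0.8, 0.4, 0.2]
finger_gap: 1.0
finger_force: 0.0
```

```bash
python3 - <<'E'
from h import *
to(433,27,80,-5)
snap('wrist','w4');snap('top','t4')
a=cv2.imread('pics/w4.png');b=cv2.imread('pics/t4.png')[200:300,380:500]
cv2.imwrite('pics/m4.png',np.hstack([a[120:420,150:550],cv2.resize(b,(360,300))]))
E
```

```text
at [434.4  26.6 234.6] [ 1.7998e+02 -2.0000e-02 -6.2000e+00] t 13.75 gap 1.0 ff 0.0
shift cm [-0.15 -0.03 15.46] turn [ 0.    -0.    -0.021]
```

View pics/m4.png

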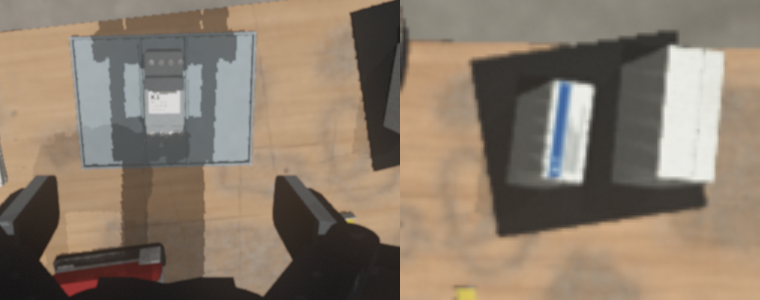

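Both cartons stand upright on the mat. The wide module is at about full-frame (315,212).

```bash
python3 - <<'E'
from h import *
show('wide',[(295,170),(334,170),(336,254),(295,254)],46,'w4')
show('caddy',[(221,158),(404,153),(401,283),(234,286)],10,'w4')
E
```

```text
wide c [438.2  26.8] len [36. 80. 40. 80.] ang [-96.1 176.   83.8  -7. ]
caddy c [421.1  28.6] len [183. 139. 184. 137.] ang [-94.7 176.1  84.9  -4.2]
```

Call:
jog_arm --pt "0 0 4 0 0 -0.021 1" --pt "0 0 4 0 0 0 1" --pt "0 0 4 0 0 0 1" --pt "0 0 2 0 0 0 0.8" --pt "0 0 0 0 0 0 0.6" --pt "0 0 0 0 0 0 0.6"

```text
time_s: 14.45
ee_pos: [434.6, 26.6, 94.9]
eef_rot: [180.0, -0.0, -5.0]
wrist_force: [0.2, -0.1, -0.3]
finger_gap: 0.803
finger_force: 0.0
```

Call:
jog_arm --pt "0 0 3 0 0 0 0.6" --pt "0 0 2.5 0 0 0 0.6" --pt "0 0 1.7 0 0 0 0.6" --pt "0 0 0 0 0 0 0" --pt "0 0 0 0 0 0 -0.5" --pt "0 0 0 0 0 0 -0.5" --pt "0 0 0 0 0 0 -0.5" --pt "0 0 0 0 0 0 -0.5"

```text
time_s: 15.25
ee_pos: [436.4, 27.0, 24.7]
eef_rot: [180.0, -0.3, -4.9]
wrist_force: [0.5, -0.0, 6.9]
finger_gap: 0.417
finger_force: 60.5
```

Call:
jog_arm --pt "0 0 -1 0 0 0 -0.5" --pt "0 0 -3 0 0 0 -0.5" --pt "0 0 -3 0 0 -0.042 -0.5" --pt "-0.3 -2 0 0 0 0 -0.5" --pt "-0.6 -4 0 0 0 0 -0.5" --pt "-0.6 -4 0 0 0 0 -0.5" --pt "-0.6 -4 0 0 0 0 -0.5" --pt "-0.6 -4 0 0 0 0 -0.5"

```text
time_s: 16.05
ee_pos: [414.6, 209.8, 92.9]
eef_rot: [-180.0, -0.0, -2.5]
wrist_force: [0.8, -0.7, -1.1]
finger_gap: 0.417
finger_force: 60.2
```

Call:
jog_arm --pt "-0.5 -3.5 0 0 0 0 -0.5" --pt "-0.3 -2 0 0 0 0 -0.5" --pt "0 0 0 0 0 0 -0.5" --pt "0 0 2 0 0 0 -0.5" --pt "0 0 0 0 0 0 -0.5" --pt "0 0 0 0 0 0 -0.5"

```text
time_s: 16.65
ee_pos: [409.3, 262.6, 72.0]
eef_rot: [179.9, 0.1, -2.6]
wrist_force: [-0.0, -0.5, -2.0]
finger_gap: 0.418
finger_force: 60.3
```

```bash
python3 - <<'E'
from h import *
to(412,264,24.7,-2.5)
snap('wrist','w5')
E
```

```text
at [409.3 262.6  72. ] [ 1.7994e+02  8.0000e-02 -2.5800e+00] t 16.65 gap 0.418 ff 60.3
shift cm [ 0.27 -0.15  4.73] turn [ 0.001  0.001 -0.001]
```

View pics/w5.png

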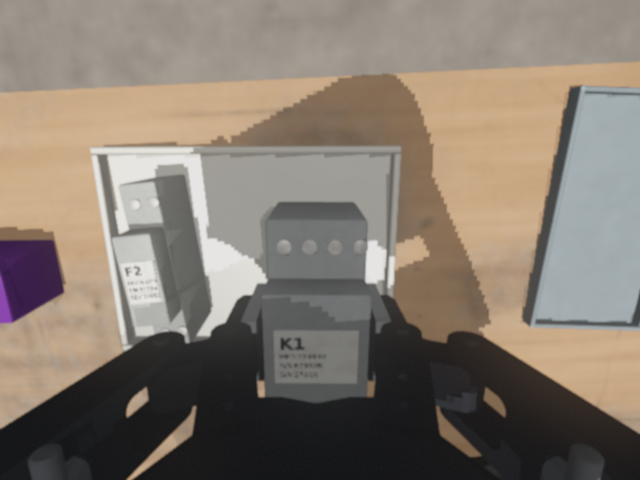

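The wide module hangs upright over the tray's free half with room to the thin one (left, (140,260)). Lowering.

Call:
jog_arm --pt "0.1 0 2 0 0 0 -0.5" --pt "0.1 0 1.5 0 0 0 -0.5" --pt "0 0 0.7 0 0 0 -0.5" --pt "0 0 0.3 0 0 0 -0.5" --pt "0 0 0.2 0 0 0 -0.5" --pt "0 0 0.1 0 0 0 -0.5" --pt "0 0 0 0 0 0 -0.5"

```text
time_s: 17.4
ee_pos: [412.1, 263.7, 24.9]
eef_rot: [-180.0, -0.0, -2.5]
wrist_force: [-0.3, -0.1, -1.0]
finger_gap: 0.415
finger_force: 60.3
```

Call:
jog_arm --pt "0 0 0.1 0 0 0 -0.5" --pt "0 0 0 0 0 0 -0.5" --pt "0 0 0 0 0 0 -0.1" --pt "0 0 0 0 0 0 0.2" --pt "0 0 0 0 0 0 0.2" --pt "0 0 -1 0 0 0 0.2" --pt "0 0 -4 0 0 0 0.2" --pt "0 0 -4 0 0 0 0.2"

```text
time_s: 18.2
ee_pos: [410.7, 263.1, 113.8]
eef_rot: [179.9, 0.1, -2.5]
wrist_force: [-0.1, 0.5, 1.0]
finger_gap: 0.6
finger_force: 0.0
```

Call:
jog_arm --pt "0 0 -4 0 0 0 0.2" --pt "0 -2 -2 0 0 0 0.2" --pt "0 -2.5 0 0 0 0 0.2" --pt "0 -2 0 0 0 0 0.2" --pt "0 -1 0 0 0 0 0.2" --pt "0 0 0 0 0 0 0.2" --pt "0 0 0 0 0 0 0.2"

```text
time_s: 18.9
ee_pos: [414.8, 337.9, 173.1]
eef_rot: [179.9, 0.0, -2.5]
wrist_force: [-0.7, -0.3, -0.2]
finger_gap: 0.601
finger_force: 0.0
```

```bash
python3 - <<'E'
from h import *
to(416,341,80,-2)
snap('wrist','w6')
i=cv2.imread('pics/w6.png')[100:400,120:520];cv2.imwrite('pics/w6c.png',cv2.resize(i,None,fx=2,fy=2,interpolation=cv2.INTER_CUBIC))
E
```

```text
at [414.8 337.9 173.1] [ 1.7995e+02  3.0000e-02 -2.5200e+00] t 18.9 gap 0.601 ff 0.0
shift cm [ 0.11 -0.32  9.31] turn [ 0.001  0.    -0.009]
```

View pics/w6c.png

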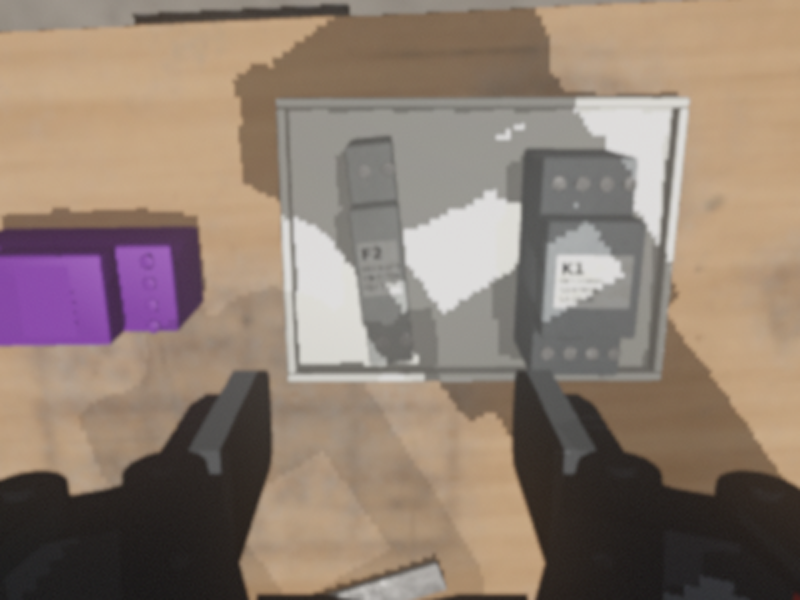

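```bash
python3 - <<'E'
from h import *
g=lambda L:[(120+u/2,100+v/2) for u,v in L]
show('head',g([(350,207),(399,205),(408,293),(361,298)]),62,'w6')
show('low',g([(350,151),(392,142),(412,358),(372,362)]),46,'w6')
show('tray',g([(277,101),(688,100),(661,378),(290,380)]),14,'w6')
E
```

```text
head c [424.  341.9] len [18. 33. 17. 34.] ang [ -90.3 -176.7   93.9    3.5]
low c [418.  341.5] len [16. 86. 16. 84.] ang [ -80.6 -177.1   93.6    2.7]
tray c [413.4 300.2] len [168. 122. 168. 123.] ang [-92.4 177.9  87.8  -2.2]
```

Call:
jog_arm --pt "0 0 0 0 0 -0.096 0.2" --pt "0.3 -0.35 2 0 0 0 0.2" --pt "0 0 4 0 0 0 0.2" --pt "0 0 4 0 0 0 0.2" --pt "0 0 2 0 0 0 0.2" --pt "0 0 0 0 0 0 0.2" --pt "0 0 0 0 0 0 0.2" --pt "0 0 0 0 0 0 0.2"

```text
time_s: 19.75
ee_pos: [419.3, 342.6, 55.5]
eef_rot: [-179.9, -0.2, 2.9]
wrist_force: [0.2, 0.5, 1.0]
finger_gap: 0.599
finger_force: 0.0
```

Call:
jog_arm --pt "0 0 1.5 0 0 0 0.2" --pt "0 0 1.5 0 0 0 0.2" --pt "0 0 0 0 0 0 0" --pt "0 0 0 0 0 0 -0.5" --pt "0 0 0 0 0 0 -0.9" --pt "0 0 0 0 0 0 -0.9" --pt "0 0 0 0 0 0 -0.9" --pt "0 0 0 0 0 0 -0.9"

```text
time_s: 20.55
ee_pos: [417.9, 342.1, 23.5]
eef_rot: [-180.0, -0.0, 3.0]
wrist_force: [0.1, -0.2, -1.0]
finger_gap: 0.208
finger_force: 58.4
```

Call:
jog_arm --pt "0 0 -1 0 0 0 -0.9" --pt "0 0 -3.5 0 0 0 -0.9" --pt "0 0 -4 0 0 0 -0.9" --pt "0 0 0 0 0 0.068 -0.9" --pt "0 0 0 0 0 0.068 -0.9" --pt "0.2 2.2 0 0 0 0 -0.9" --pt "0.4 4.1 0 0 0 0 -0.9" --pt "0.4 4.1 0 0 0 0 -0.9"

```text
time_s: 21.35
ee_pos: [419.1, 237.0, 109.2]
eef_rot: [-180.0, -0.1, -4.7]
wrist_force: [0.9, -0.5, -1.1]
finger_gap: 0.206
finger_force: 58.8
```

Call:
jog_arm --pt "0.4 4.1 0 0 0 0 -0.9" --pt "0.4 4.1 0 0 0 0 -0.9" --pt "0.4 4.1 0 0 0 0 -0.9" --pt "0.4 4.1 0 0 0 0 -0.9" --pt "0.2 3 0 0 0 0 -0.9" --pt "0.1 1.5 3 0 0 0 -0.9" --pt "0 0 0 0 0 0 -0.9" --pt "0 0 0 0 0 0 -0.9"

```text
time_s: 22.15
ee_pos: [420.1, 27.8, 78.5]
eef_rot: [-180.0, 0.0, -4.9]
wrist_force: [-0.1, 0.3, -0.2]
finger_gap: 0.201
finger_force: 58.9
```

```bash
python3 - <<'E'
from h import *
to(420.6,28.3,23.5,-4.8)
E
```

```text
at [420.1  27.8  78.5] [-1.7998e+02  4.0000e-02 -4.8800e+00] t 22.15 gap 0.201 ff 58.9
shift cm [ 0.05 -0.05  5.5 ] turn [-0.     0.001 -0.001]
```

Call:
jog_arm --pt "0 0 2.5 0 0 0 -0.9" --pt "0 0 2 0 0 0 -0.9" --pt "0 0 0.5 0 0 0 -0.9" --pt "0 0 0.3 0 0 0 -0.9" --pt "0 0 0.2 0 0 0 -0.9" --pt "0 0 0 0 0 0 -0.9" --pt "0 0 0 0 0 0 -0.9"

```text
time_s: 22.85
ee_pos: [421.2, 27.8, 24.2]
eef_rot: [180.0, -0.1, -4.8]
wrist_force: [1.5, -0.8, -0.6]
finger_gap: 0.207
finger_force: 58.9
```

Call:
jog_arm --pt "0 0 0.1 0 0 0 -0.9" --pt "0 0 0 0 0 0 -0.9" --pt "0 0 0 0 0 0 -0.5" --pt "0 0 0 0 0 0 0" --pt "0 0 0 0 0 0 0" --pt "0 0 -1 0 0 0 0" --pt "0 0 -4 0 0 0 0" --pt "0 0 -4.8 0 0 0 0.6"

```text
time_s: 23.65
ee_pos: [418.4, 28.0, 119.8]
eef_rot: [-180.0, 0.3, -4.8]
wrist_force: [1.4, 0.5, 0.7]
finger_gap: 0.654
finger_force: 0.0
```

Call:
jog_arm --pt "0 0 -4.8 0 0 0 0.6" --pt "0 0 -4.8 0 0 0 0.6" --pt "0 0 -3 0 0 0 0.6" --pt "0 0 0 0 0 0 0.6" --pt "0 0 0 0 0 0 0.6"

```text
time_s: 24.15
ee_pos: [420.7, 27.7, 247.4]
eef_rot: [180.0, -0.1, -4.8]
wrist_force: [-0.7, 0.1, -0.8]
finger_gap: 0.804
finger_force: 0.0
```

```bash
python3 - <<'E'
from h import *
to(412.1,-226.6,250,-6.1)
snap('wrist','w7')
E
```

```text
at [420.7  27.7 247.4] [ 1.80e+02 -1.20e-01 -4.83e+00] t 24.15 gap 0.804 ff 0.0
shift cm [ 1.29 25.42 -0.26] turn [ 0.    -0.002  0.022]
```

View pics/w7.png

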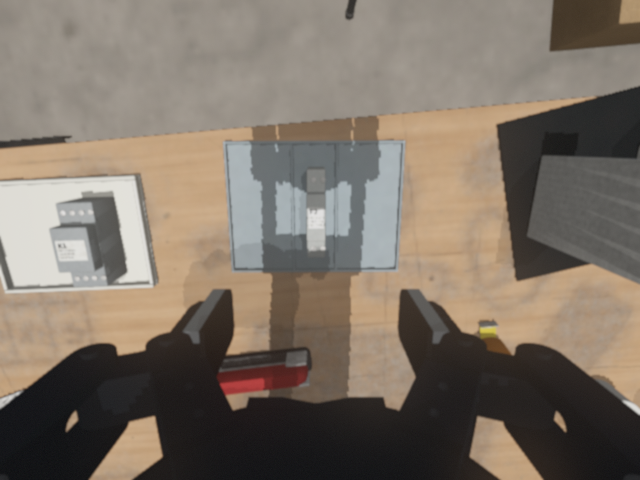

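Thin module stands between the ribs at (316,210), wide module upright in the tray. Now to fetch the blue carton.

Call:
jog_arm --pt "0.1 2 0 0 0 0.022 0.6" --pt "0.2 4.2 0 0 0 0 0.6" --pt "0.2 4.2 0 0 0 0 0.6" --pt "0.2 4.2 0 0 0 0 0.6" --pt "0.2 4.2 0 0 0 0 0.6" --pt "0.2 4.2 0 0 0 0 0.6" --pt "0.1 2.4 0 0 0 0 0.6" --pt "0 0 0 0 0 0 0.6"

```text
time_s: 25.0
ee_pos: [404.4, -227.8, 243.7]
eef_rot: [-179.9, 0.2, -6.3]
wrist_force: [-1.3, 0.4, -0.3]
finger_gap: 0.799
finger_force: 0.0
```

Call:
jog_arm --pt "0 0 2 0 0 0 0.6" --pt "0 0 3 0 0 0 0.6" --pt "0 0 0 0 0 0 0.6" --pt "0 0 0 0 0 0 0.6"

```text
time_s: 25.4
ee_pos: [405.2, -224.8, 195.1]
eef_rot: [-179.9, 0.2, -6.0]
wrist_force: [0.9, 0.5, -0.1]
finger_gap: 0.801
finger_force: 0.0
```

```bash
python3 - <<'E'
from h import *
to(412.1,-226.6,120.8,-6.1)
E
```

```text
at [ 405.2 -224.8  195.1] [-1.7989e+02  1.6000e-01 -6.0300e+00] t 25.4 gap 0.801 ff 0.0
shift cm [0.72 0.12 7.42] turn [-0.002  0.003  0.001]
```

Call:
jog_arm --pt "0.4 0.1 0 0 0 0 0.6" --pt "0.3 0 1.5 0 0 0 0.6" --pt "0 0 3 0 0 0 0.6" --pt "0 0 2 0 0 0 0.6" --pt "0 0 0.8 0 0 0 0.6" --pt "0 0 0 0 0 0 0.6" --pt "0 0 0 0 0 0 0.6"

```text
time_s: 26.1
ee_pos: [413.4, -228.2, 124.3]
eef_rot: [180.0, -0.1, -6.1]
wrist_force: [-0.1, 0.2, -0.1]
finger_gap: 0.798
finger_force: 0.0
```

Call:
jog_arm --pt "0 0 0 0 0 0 0" --pt "0 0 0 0 0 0 -0.5" --pt "0 0 0 0 0 0 -0.5" --pt "0 0 0 0 0 0 -0.5" --pt "0 0 0 0 0 0 -0.5" --pt "0 0 0 0 0 0 -0.5"

```text
time_s: 26.7
ee_pos: [413.6, -228.2, 124.7]
eef_rot: [180.0, -0.1, -6.1]
wrist_force: [0.9, 2.0, 6.3]
finger_gap: 0.411
finger_force: 60.4
```

Call:
jog_arm --pt "0 0 -1 0 0 0 -0.5" --pt "0 0 -3 0 0 0 -0.5" --pt "0 0 -4 0 0 0 -0.5" --pt "0 0 -2 0 0 0 -0.5" --pt "-0.1 -1.5 0 0 0 0 -0.5" --pt "-0.2 -4.2 0 0 0 0 -0.5" --pt "-0.2 -4.2 0 0 0 0 -0.5" --pt "-0.2 -4.2 0 0 0 0 -0.5"

```text
time_s: 27.5
ee_pos: [419.3, -84.6, 221.1]
eef_rot: [-179.9, 0.2, -6.1]
wrist_force: [0.4, -0.2, -1.5]
finger_gap: 0.413
finger_force: 60.2
```

Call:
jog_arm --pt "-0.2 -4.2 0 0 0 0 -0.5" --pt "-0.2 -4.2 0 0 0 0 -0.5" --pt "-0.2 -4.2 0 0 0 0 -0.5" --pt "-0.2 -3 0 0 0 0 -0.5" --pt "0 -1.5 0 0 0 0 -0.5" --pt "0 0 0 0 0 0 -0.5" --pt "0 0 0 0 0 0 -0.5" --pt "0 0 0 0 0 0 -0.5"

```text
time_s: 28.3
ee_pos: [430.3, 83.5, 222.4]
eef_rot: [180.0, 0.1, -6.1]
wrist_force: [-0.2, -0.2, -1.4]
finger_gap: 0.415
finger_force: 60.5
```

```bash
python3 - <<'E'
from h import *
to(432.3,84.7,124.7,-6)
E
```

```text
at [430.3  83.5 222.4] [ 1.7997e+02  8.0000e-02 -6.1300e+00] t 28.3 gap 0.415 ff 60.5
shift cm [ 0.2  -0.15  9.77] turn [ 0.001  0.001 -0.002]
```

Call:
jog_arm --pt "0.2 -0.1 2 0 0 0 -0.5" --pt "0 0 3 0 0 0 -0.5" --pt "0 0 2.5 0 0 0 -0.5" --pt "0 0 1.2 0 0 0 -0.5" --pt "0 0 0.5 0 0 0 -0.5" --pt "0 0 0.3 0 0 0 -0.5" --pt "0 0 0 0 0 0 -0.5" --pt "0 0 0 0 0 0 -0.5"

```text
time_s: 29.1
ee_pos: [433.9, 84.8, 129.6]
eef_rot: [-180.0, -0.1, -6.1]
wrist_force: [0.5, -0.1, -0.5]
finger_gap: 0.415
finger_force: 60.4
```

Call:
jog_arm --pt "-0.1 0 0.3 0 0 0 -0.5" --pt "0 0 0.1 0 0 0 -0.5" --pt "0 0 0.1 0 0 0 -0.5" --pt "0 0 0 0 0 0 -0.5" --pt "0 0 0 0 0 0 -0.5"

```text
time_s: 29.6
ee_pos: [432.4, 85.0, 124.7]
eef_rot: [-180.0, -0.0, -6.1]
wrist_force: [-2.9, -0.1, 5.1]
finger_gap: 0.411
finger_force: 61.1
```

Call:
jog_arm --pt "0 0 0 0 0 0 0" --pt "0 0 0 0 0 0 0.5" --pt "0 0 0 0 0 0 0.6" --pt "0 0 -1 0 0 0 0.6" --pt "0 0 -4 0 0 0 0.6" --pt "0 0 -4.5 0 0 0 0.6" --pt "0 0 -2 0 0 0 1" --pt "0 0 0 0 0 0 1"

```text
time_s: 30.4
ee_pos: [434.3, 85.0, 243.6]
eef_rot: [-179.9, -0.5, -6.1]
wrist_force: [0.1, 0.4, 0.3]
finger_gap: 1.004
finger_force: 0.0
```

Call:
jog_arm --pt "0.2 2 0 0 0 0 1" --pt "0.5 4.5 0 0 0 0 1" --pt "0.5 4.5 0 0 0 0 1" --pt "0.5 4.5 0 0 0 0 1" --pt "0.5 4.5 0 0 0 0 1" --pt "0.5 4.5 0 0 0 0 1" --pt "0.5 4.5 0 0 0 0 1" --pt "0.5 4.5 0 0 0 0 1"

```text
time_s: 31.2
ee_pos: [432.3, -253.7, 236.8]
eef_rot: [-179.9, 0.1, -6.1]
wrist_force: [0.1, 0.5, -0.4]
finger_gap: 1.0
finger_force: 0.0
```

Call:
jog_arm --pt "0.5 4.5 0 0 0 0 1" --pt "0.3 3 0 0 0 0 1" --pt "0.1 1.5 0 0 0 0 1" --pt "0 0 0 0 0 0 1" --pt "0 0 0 0 0 0 1"

```text
time_s: 31.7
ee_pos: [432.5, -341.5, 237.5]
eef_rot: [-179.9, 0.1, -6.1]
wrist_force: [-0.4, 0.2, 0.5]
finger_gap: 0.997
finger_force: 0.0
```

```bash
python3 - <<'E'
from h import *
to(431.2,-342.3,121,-5.6)
E
```

```text
at [ 432.5 -341.5  237.5] [-1.799e+02  6.000e-02 -6.060e+00] t 31.7 gap 0.997 ff 0.0
shift cm [-0.11  0.12 11.65] turn [-0.002  0.001 -0.008]
```

Call:
jog_arm --pt "-0.1 0.1 2 0 0 -0.008 1" --pt "0 0 4 0 0 0 1" --pt "0 0 3.5 0 0 0 1" --pt "0 0 1.8 0 0 0 1" --pt "0 0 0 0 0 0 1" --pt "0 0 0 0 0 0 1"

```text
time_s: 32.3
ee_pos: [432.0, -342.4, 125.9]
eef_rot: [-180.0, -0.0, -5.5]
wrist_force: [0.1, -0.2, 1.2]
finger_gap: 1.0
finger_force: 0.0
```

Call:
jog_arm --pt "0 0 0 0 0 0 0.3" --pt "0 0 0 0 0 0 -0.3" --pt "0 0 0 0 0 0 -0.3" --pt "0 0 0 0 0 0 -0.3" --pt "0 0 0 0 0 0 -0.3" --pt "0 0 0 0 0 0 -0.3"

```text
time_s: 32.9
ee_pos: [432.6, -343.9, 127.5]
eef_rot: [180.0, -0.2, -5.6]
wrist_force: [0.2, 2.8, 5.7]
finger_gap: 0.579
finger_force: 63.7
```

Call:
jog_arm --pt "0 0 -1 0 0 0 -0.3" --pt "0 0 -3 0 0 0 -0.3" --pt "0 0 -3 0 0 0 -0.3" --pt "0 0 0 0 0 0 -0.3" --pt "-0.2 -1.5 0 0 0 0 -0.3" --pt "-0.6 -4.2 0 0 0 0 -0.3" --pt "-0.6 -4.2 0 0 0 0 -0.3" --pt "-0.6 -4.2 0 0 0 0 -0.3"

```text
time_s: 33.7
ee_pos: [423.9, -198.6, 192.8]
eef_rot: [-179.9, 0.2, -5.7]
wrist_force: [0.4, -0.1, -1.8]
finger_gap: 0.58
finger_force: 62.7
```

Call:
jog_arm --pt "-0.6 -4.2 0 0 0 0 -0.3" --pt "-0.6 -4.2 0 0 0 0 -0.3" --pt "-0.6 -4.2 0 0 0 0 -0.3" --pt "-0.4 -3 0 0 0 0 -0.3" --pt "-0.1 -1.2 0 0 0 0 -0.3" --pt "0 0 0 0 0 0 -0.3" --pt "0 0 0 0 0 0 -0.3" --pt "0 0 0 0 0 0 -0.3"

```text
time_s: 34.5
ee_pos: [418.9, -32.7, 194.9]
eef_rot: [180.0, 0.0, -5.7]
wrist_force: [1.3, -0.4, -2.3]
finger_gap: 0.581
finger_force: 63.0
```

```bash
python3 - <<'E'
from h import *
to(419.5,-30.2,127.5,-5)
E
```

```text
at [418.9 -32.7 194.9] [ 1.7998e+02  5.0000e-02 -5.7100e+00] t 34.5 gap 0.581 ff 63.0
shift cm [ 0.04 -0.25  6.74] turn [ 0.     0.001 -0.012]
```

Call:
jog_arm --pt "0 -0.2 1.5 0 0 -0.008 -0.3" --pt "0 0 2.5 0 0 0 -0.3" --pt "0 0 1.2 0 0 0 -0.3" --pt "0 0 0.6 0 0 0 -0.3" --pt "0 0 0.3 0 0 0 -0.3" --pt "0 0 0 0 0 0 -0.3" --pt "0 0 0 0 0 0 -0.3"

```text
time_s: 35.2
ee_pos: [419.9, -30.0, 135.2]
eef_rot: [180.0, -0.1, -5.2]
wrist_force: [0.9, 0.5, -2.1]
finger_gap: 0.581
finger_force: 62.8
```

Call:
jog_arm --pt "0 0 0.4 0 0 0 -0.3" --pt "0 0 0.2 0 0 0 -0.3" --pt "0 0 0.1 0 0 0 -0.3" --pt "0 0 0.1 0 0 0 -0.3" --pt "0 0 0 0 0 0 -0.3" --pt "0 0 0 0 0 0 -0.3"

```text
time_s: 35.8
ee_pos: [419.8, -29.7, 127.7]
eef_rot: [-180.0, -0.0, -5.2]
wrist_force: [-3.0, 0.3, 5.1]
finger_gap: 0.581
finger_force: 63.2
```

Contact at the expected height. I'll release, retreat and verify.

Call:
jog_arm --pt "0 0 0 0 0 0 0.4" --pt "0 0 0 0 0 0 0.8" --pt "0 0 0 0 0 0 0.8" --pt "0 0 -1 0 0 0 0.8" --pt "0 0 -4 0 0 0 1" --pt "0 0 -4.5 0 0 0 1" --pt "0 0 -4.5 0 0 0 1" --pt "0 0 -3 0 0 0 1"

```text
time_s: 36.6
ee_pos: [420.0, -29.9, 301.1]
eef_rot: [179.9, -0.3, -5.2]
wrist_force: [1.4, -0.4, 0.4]
finger_gap: 0.998
finger_force: 0.0
```

Call:
jog_arm --pt "-0.5 4 0 0 0 0 1" --pt "-0.5 4 0 0 0 0 1" --pt "0 0 0 0 0 0 1" --pt "0 0 0 0 0 0 1" --pt "0 0 0 0 0 0 1"

```text
time_s: 37.1
ee_pos: [402.2, -107.9, 296.5]
eef_rot: [-180.0, -0.0, -5.1]
wrist_force: [0.8, 0.3, -0.0]
finger_gap: 1.001
finger_force: 0.0
```

```bash
python3 - <<'E'
from h import *
snap('top','t8');snap('wrist','w8')
o=cv2.imread('pics/t0.png')[205:285,210:380];n=cv2.imread('pics/t8.png')[205:285,210:380];w=cv2.imread('pics/w8.png')[80:320,0:425]
cv2.imwrite('pics/m8.png',np.vstack([np.hstack([cv2.resize(o,(400,188)),cv2.resize(n,(400,188))]),cv2.resize(w,(800,400))]))
E
```

```text
(no output)
```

View pics/m8.png

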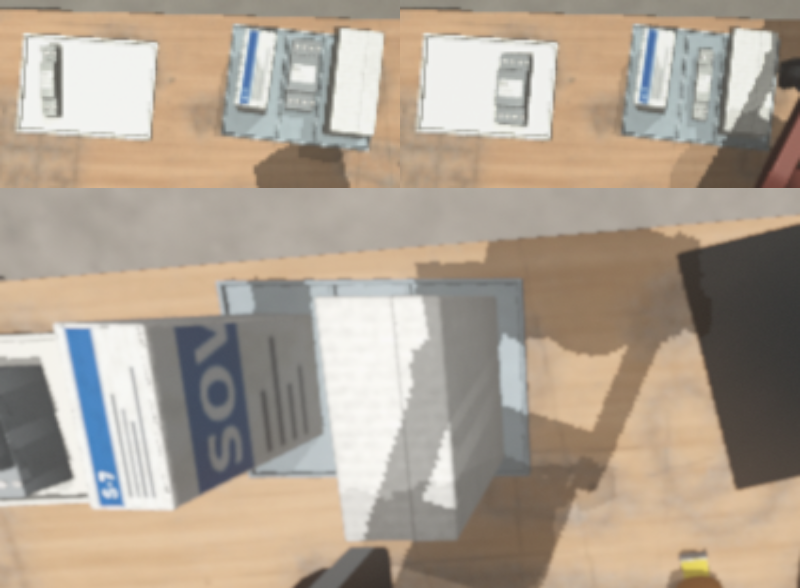

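In the before/after top crops both cartons stand within a few mm of where they started. The thin module is in the middle bay, the wide one is upright in the tray, and the robot touches nothing.

```bash
python3 -c "
from workcell import *
print(close_job())"
```

```text
the job is handed in; nothing more can be done
None
```

The exchange is done and handed in after about 37 s of robot time; the final pictures showed both cartons upright within a few mm of where they started, the thin module in the caddy's middle bay and the wide module upright in the tray, but no verdict came back from the judge.

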